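# Set the marble candle plate out over the edge of the display stand

### The arm

A 7-joint arm with a two-finger parallel gripper is mounted at the origin on the work surface. World frame = base frame: x ahead of the robot, y to its left, z up, the work surface at z = 0. Lengths are in m, angles in rad, forces in N, time in s.
With the tool pointing down it reaches from about 0.4 to 0.875 m from the base axis. Payload 19.3 kg.
Tool frame: the origin (TCP) lies midway between the tips of the shut fingers; the grasp point (between the pads) lies 19 mm behind it (bot.pinch_z is the distance from the TCP to the grasp point, in m); z points along the fingers, y is the direction in which the jaws open and shut (so a half turn about z gives the same grasp; the last joint's range is limited). The gripper opens to 85 mm and grips with 20 to 120 N. Pads are 22 mm wide; open, the fingers measure 114 mm over their backs; the gripper's body (76 mm by 85 mm) begins 54 mm behind the grasp point. The pads swing forward as they close: fully open they stand 13 mm farther back than shut.
Start: joints at [-1.293, 0.521, -0.036, 1.599, 0.021, 1.021, -0.113], TCP at [0.213, 0.588, 0.231] pointing down, gripper open.
Joint ranges: [-2.91, 2.91], [-0.3, 2.13], [-1.5, 1.42], [0.17, 2.43], [-1.26, 4.41], [0.16, 1.93], [-2.52, 2.52]. Speed limits (rad/s): [1.89, 1.89, 2.39, 2.39, 3.01, 3.01, 3.01].

### API

Orientations are given as [roll, pitch, yaw] about the fixed x, y, z axes, in that order (R = Rz(yaw) Ry(pitch) Rx(roll)).
In Python, from workcell import bot gives the robot as it stands. The module is installed in compiled form; this text tells all that it offers.
- The arm moves only by the tool move_arm, never from a script. Its argument "moves" is text: rows parted by semicolons, each of 4 numbers parted by spaces: the shift along the tool's x, y, z in mm, then the turn about the tool's z in rad. In form: dx dy dz yaw; .... A call has exactly 10 rows; each row is the pose to reach, as a shift and turn from the pose commanded when the call began, along the tool's axes at that moment; what a row does not reach only later rows make up. A row lasts 1/12 s, in which the tool goes at most 41.7 mm and 7.16 degrees, less where a joint would pass 70% of its speed; a pose out of reach is approached as far as the arm can. A call with a gripper value outside its range is refused whole. "grip" is the opening, from 0 (shut) to 1 (fully open), set as the call begins (left out, the last holds). The fingers move at their own pace and stop on an object; "grip_force" is the grip in N (left out, the last holds). Time passes only in rows, so rows that repeat a pose let the fingers close, or fill a call up. It gives the time, the measured TCP pose, the force and the opening at its end, in the units of the state.
- bot.observe(): the state, without advancing time (a new reading comes with each control period).
- bot.grab_frame(name): name is "scene" or "top" or "wrist"; returns a dict with "frame" (384x512x3 uint8, red, green, blue), "z_map" (384x512 float32, m along the optical axis (not along the pixel's ray), 0 where there is no reading), "K" (3x3 intrinsics, pixels), "eye" and "attitude" of the camera in the world. Camera axes: x right, y up, looking along -z (the intrinsics and any distortion apply to the point x, -y, -z); pixel columns grow to the right and rows downward; lengths in m; the calibration is good to about 2 mm. The wrist camera is an equidistant fisheye: a pixel r from the principal point sees the ray r / f radians off the axis. A picture is of the moment at which its call begins.
- bot.job_done(): hands the job in, once; it reports no verdict.
Trained networks look in a picture, given as the dict that the camera call returned (one of the last four; its "shot" number tells which), for a name from the list of things; names that differ only in an ending like _2 or _b are one class to them, and where a whole thing is asked for, a point or a joint stands for the part that bears it (a point fixed in the world has none). Each returns a list of dicts, best first, with "conf" (0 to 1); they miss things now and then, are a little off and sometimes report something else, mostly with a low value. They report only what shows in the picture. A call takes as long as a camera call. They do not tell look-alikes from the thing itself.
- bot.search_frame(picture, label): "at" ([column, row] in pixels, amid what is visible of it).
- bot.pinpoint(picture, label): "at" ([column, row] in pixels: a listed point, or the origin of a listed thing).
The state is a dict: "clock": time; "qpos": joint angles; "qd": joint speeds; "joint_efforts": joint torques, N m; "position": TCP position; "tool_rot": TCP orientation; "force": force on the tool from outside, world axes, zero at the start; "moment": the same for the moment, N m; "grip_width": finger opening in m.
Only numpy, scipy, OpenCV 4.12 (cv2) and the standard library are available. Lean on these libraries where they do the work, as an engineer would, in place of code of your own. Each camera call takes 0.05 s, during which the arm holds its last target. There are 200 camera calls.

### The job

On the low wooden display stand lies a thin square marble plate, next to a small round marble coaster and a candle tin. Push the square plate with the fingertips out over the stand's long edge on the customers' side (the edge away from the robot) until a third of it, about 40 mm, sticks out, sitting square to that edge, so that a customer can get fingers under it. Slide it only: do not lift or tip it, do not let it stick out past the short ends of the stand, and leave all the other goods where they are.

Things in the scene. Friction and masses are not known exactly. Their poses are not given: they have to be found in the camera images.
- plate: thin square white marble plate, 120 x 120 x 10 mm, about 0.4 kg, loose, lying flat on the stand; origin at the centre of its underside, x and y parallel to its sides, z up; it starts turned by up to 0.25 rad from the stand
- stand: low brown wooden display stand, fixed: a level board 200 mm deep (its x) by 500 mm wide (its y), top surface 40 mm above the counter, free space under its overhanging rim; origin on the counter under the middle of the board; its x points away from the robot to the customers' side, z up
- stand_edge (a point): middle of the stand's long customers'-side top edge (100 mm along the stand's x from its middle, at the height of its top surface); the edge runs along y
- coaster: small round white marble coaster, 80 mm across, 10 mm thick, loose on the stand, to be left alone; origin at the centre of its underside
- tin: closed round aluminium candle tin, 65 mm across, 50 mm high, loose on the stand, to be left alone; origin at the centre of its underside
- candle_a: cream candle in a glass, 80 mm across, 88 mm high, on the counter beyond the stand, on the robot's left half; to be left alone; origin at the centre of its underside
- candle_b: cream candle in a glass, 80 mm across, 88 mm high, on the counter beyond the stand, on the robot's right half; to be left alone; origin at the centre of its underside
- giftbox: brown gift box, 60 x 60 x 80 mm, on the counter right of the stand; to be left alone; origin at the centre of its underside
- diffuser: amber glass bottle with a dark collar, 60 mm across, 100 mm high, on the counter left of the stand; to be left alone; origin at the centre of its underside
- matchbox: small cardboard match box, 55 x 36 x 18 mm, on the counter left of the stand; to be left alone; origin at the centre of its underside
Not all that is in view belongs to the job. Leave any black or blue look-alike of the plate alone.

How it is judged:
By the outcome, as a careful person would: the job done as asked, in the order asked, and still so for the second after the job is handed in, with the robot touching nothing.
It also fails if it takes over 32 s, if anything falls off the work surface, if the arm or the gripper's body presses on something with over 40 N, if the wrist force passes 120 N, or if a joint passes its speed limit or range.

## Working session

There is one attempt and no reset: what is moved stays moved. The work goes in short steps, Python scripts to look and compute and a tool call to move; the robot and the scene stay as the last step left them, time stands still between calls to the robot, and variables do not carry over. Pictures are saved under pics/ and viewed, about 8 in all and at most 12, crops included, and the job is handed in when it is done.

Besides the shell and the picture viewer there is one more tool, called as name(argument=value, ...) on one line, values as JSON. move_arm: Moves the arm, as the interface text tells. Its arguments: {"type":"object","properties":{"moves":{"type":"string"},"grip":{"type":"number"},"grip_force":{"type":"number"}},"required":["moves"]}

```bash
mkdir -p pics
cat > h.py <<'E'
import numpy as np, cv2
from workcell import bot
def world(p,uv,z=None):
    """pixel -> world by depth, or by plane z"""
    K=p["K"];u,v=uv
    A=np.array(p["attitude"],float)
    if A.shape!=(3,3):
        from scipy.spatial.transform import Rotation as R
        A=R.from_euler('xyz',A).as_matrix() if A.size==3 else None
    d=np.array([(u-K[0,2])/K[0,0],-(v-K[1,2])/K[1,1],-1.])
    e=np.array(p["eye"])
    if z is None: return e+A@d*p["z_map"][int(round(v)),int(round(u))]
    w=A@d; return e+w*(z-e[2])/w[2]
def save(p,n): cv2.imwrite("pics/"+n,p["frame"][:,:,::-1])
E
python3 - <<'E'
from h import *
np.set_printoptions(precision=4,suppress=True)
s=bot.observe();print(s["clock"],s["position"],s["tool_rot"],s["force"],s["grip_width"])
ims=[]
for n in("top","scene"):
    p=bot.grab_frame(n);ims.append(p["frame"]);print(n,p["eye"],p["attitude"],p["K"])
    for l in("plate","coaster","tin","stand","candle_a","giftbox","diffuser","matchbox"):
        for r in bot.search_frame(p,l)[:3]: print(l,np.round(r["at"],1),round(r["conf"],2),world(p,r["at"]))
    for r in bot.pinpoint(p,"stand_edge")[:2]: print("edge",r["at"],r["conf"],world(p,r["at"],.04))
    np.savez(n+".npz",**{k:p[k] for k in("frame","z_map","K","eye","attitude")})
    save(p,n+"0.png")
E
```

```text
0.0 [0.2129 0.5872 0.2307] [-3.1404  0.0001  2.7938] [ 0.8432  0.1553 -1.0542] 0.08535342171492434
top [0.3038 0.0202 1.3209] [ 0.1933 -0.0112 -1.568 ] [[445.8479   0.     247.1648]
 [  0.     445.8479 195.8104]
 [  0.       0.       1.    ]]
plate [163.9 139.9] 0.85 [0.7352 0.2627 0.006 ]
plate [222.6 204.9] 0.81 [0.5248 0.0775 0.0543]
plate [175.7 282.3] 0.64 [0.3055 0.211  0.0134]
coaster [273.  201.8] 0.62 [ 0.5346 -0.0679  0.0545]
tin [ 90.  243.8] 0.37 [0.41   0.444  0.0727]
stand [284.3 214.3] 0.83 [ 0.5006 -0.1016  0.0387]
stand [220.1 205.3] 0.21 [0.5239 0.0847 0.0526]
candle_a [217.  114.4] 0.93 [0.786  0.0957 0.0906]
candle_a [270.5 120.2] 0.82 [ 0.7703 -0.0603  0.0879]
giftbox [416.6 231.1] 0.76 [ 0.4483 -0.4682  0.0808]
diffuser [ 89.5 244.6] 0.87 [0.4084 0.4479 0.0649]
matchbox [107.5 177.9] 0.74 [0.6109 0.4236 0.0203]
edge [269.4, 177.7] 0.86 [ 0.6095 -0.0589  0.04  ]
scene [0.9694 0.6756 1.2154] [ 0.5905 -0.0012  2.6019] [[472.1063   0.     249.2139]
 [  0.     472.1063 191.7878]
 [  0.       0.       1.    ]]
plate [271.9 199.8] 0.88 [0.524  0.0647 0.0498]
plate [357.7 209.7] 0.88 [0.3048 0.2041 0.006 ]
plate [244.5 295.3] 0.73 [0.7355 0.2635 0.0106]
coaster [244.2 173.5] 0.75 [ 0.5447 -0.0605  0.0481]
tin [230.3 133.7] 0.56 [ 0.5193 -0.1881  0.0908]
tin [274.7 201.6] 0.48 [0.519  0.0724 0.0463]
stand [258.7 177.4] 0.74 [ 0.5108 -0.0306  0.0392]
stand [207.6  82.8] 0.16 [ 0.4583 -0.4579  0.0567]
stand [231.1 133.7] 0.15 [ 0.5173 -0.1865  0.0912]
candle_a [196.9 250.1] 0.84 [0.7948 0.1166 0.0878]
candle_a [172.1 208. ] 0.73 [ 0.7943 -0.0349  0.0898]
giftbox [203.9  82.3] 0.69 [ 0.4726 -0.4567  0.0669]
diffuser [383.  289.9] 0.71 [0.4329 0.4529 0.0658]
matchbox [317.1 325.3] 0.8 [0.6176 0.4309 0.016 ]
edge [220.4, 181.9] 0.66 [ 0.6199 -0.0755  0.04  ]
edge [229.9, 141.9] 0.66 [ 0.5172 -0.1976  0.04  ]
```

View pics/top0.png

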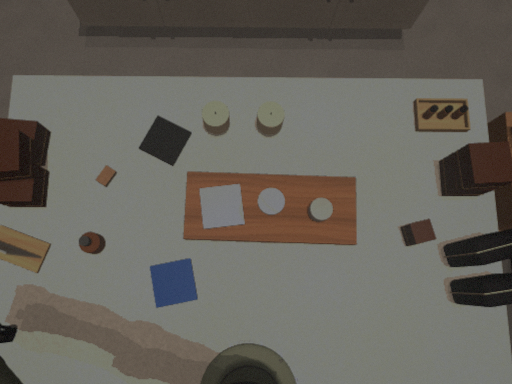

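View pics/scene0.png

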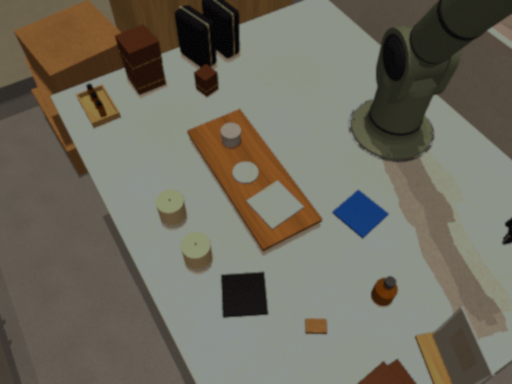

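The white plate is at top (222,206) and scene (275,204). The black one at top (165,141) and the blue one at (174,283) lie on the counter, so they are look-alikes. The white plate is the one meant, because it is white and on the stand. Next I fit the outlines.

```bash
cat >> h.py <<'E'
def fit(p,zp=.05,zs=.04):
    """plate, stand (centre, sides, yaw), coaster/tin from colour; metric rect by minAreaRect of world points"""
    hsv=cv2.cvtColor(p["frame"],cv2.COLOR_RGB2HSV)
    brown=((hsv[...,0]<18)&(hsv[...,1]>120)&(hsv[...,2]>60)).astype(np.uint8)
    c=max(cv2.findContours(brown,cv2.RETR_EXTERNAL,cv2.CHAIN_APPROX_NONE)[0],key=cv2.contourArea)
    out={}
    def rect(c,z):
        w=np.array([world(p,q,z)[:2] for q in c[:,0].astype(float)],np.float32)
        r=cv2.minAreaRect(w*1000); a=(r[2]+45)%90-45
        return np.round(r[0],1),np.round(r[1],1),round(np.radians(a),4)
    out["stand"]=rect(c,zs)
    m=np.zeros_like(brown);cv2.drawContours(m,[cv2.convexHull(c)],-1,1,-1)
    m=cv2.erode(m,np.ones((3,3)))
    light=(m&(hsv[...,1]<90)).astype(np.uint8)
    cs=[k for k in cv2.findContours(light,cv2.RETR_EXTERNAL,cv2.CHAIN_APPROX_NONE)[0] if cv2.contourArea(k)>150]
    out["light"]=[rect(k,zp) for k in cs]
    return out
E
python3 - <<'E'
from h import *
ims=[]
for n,b in(("top",(165,160,370,255)),("scene",(170,95,340,260))):
    p=dict(np.load(n+".npz")); f=fit(p)
    print(n,f["stand"]);[print("  ",k) for k in f["light"]]
    x0,y0,x1,y1=b;ims.append(cv2.resize(p["frame"][y0:y1,x0:x1],(600,290 if n=="top" else 300)))
# plate heights by depth
    for l,q in (("plate",(222,206) if n=="top" else (275,204)),):
        print(world(p,q))
cv2.imwrite("pics/crop1.png",np.vstack(ims)[:,:,::-1])
E
```

```text
top (array([520.5, -60.9]), array([494.8, 196.8]), np.float64(-0.0303))
   (array([ 513.9, -205. ]), array([66.7, 73. ]), np.float64(-0.4766))
   (array([539.4, -61.1]), array([78.5, 79.7]), np.float64(-0.0014))
   (array([523.1,  81.5]), array([121.7, 121.5]), np.float64(0.1222))
[0.5229789  0.07953719 0.04625924]
scene (array([ 786.8, -849.9]), array([941.4, 628.2]), np.float64(0.6542))
   (array([ 814.9, -508.7]), array([372.1, 278.7]), np.float64(-0.003))
   (array([ 379.5, -820.2]), array([192.8,  89. ]), np.float64(0.7161))
   (array([  599.2, -1044.1]), array([ 57.6, 191.8]), np.float64(0.1306))
[0.52345788 0.08079622 0.04812576]
```

View pics/crop1.png

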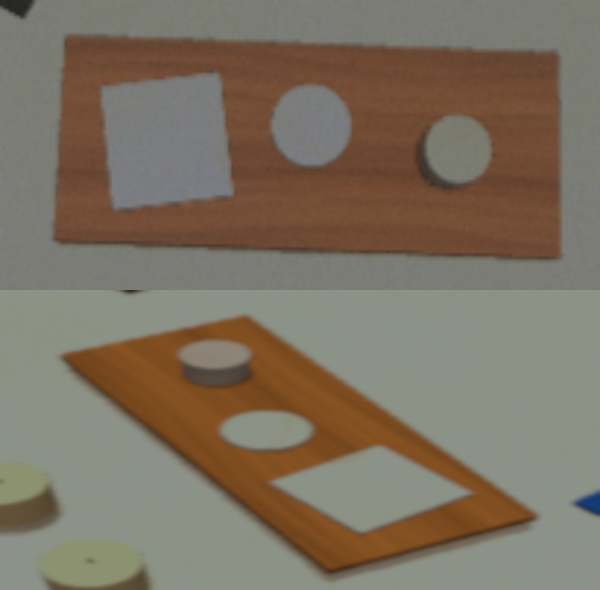

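The crop confirms a plain white square on the board at top crop (167,141), left of the coaster at (311,125) and the tin at (457,150). The scene depth agrees with the top-view fit to within 1 mm: plate centre (523, 81), yaw 0.122, stand yaw -0.030. My plan is to set both open fingertips behind the rear edge and push along the stand's x, so the two contacts square the plate.

move_arm(moves="-27 -28 0 -0.04; -54 -56 0 -0.08; -81 -84 0 -0.12; -108 -112 0 -0.16; -135 -140 0 -0.20; -162 -168 0 -0.24; -189 -196 0 -0.28; -216 -224 0 -0.3175; -243 -252 0 -0.3175; -270 -280 0 -0.3175", grip=1)

```text
clock: 1.83
position: [0.3719, 0.2305, 0.2316]
tool_rot: [3.141, 0.0, 3.112]
force: [2.2, 0.3, -0.5]
grip_width: 0.085
```

move_arm(moves="-14 -29 0 0; -28 -58 0 0; -42 -87 10 0; -56 -116 30 0; -68 -144 55 0; -68 -144 80 0; -68 -144 110 0; -68 -144 135 0; -68 -144 135 0; -68 -144 135 0")

```text
clock: 2.67
position: [0.4346, 0.0861, 0.0961]
tool_rot: [-3.141, -0.002, 3.111]
force: [-0.3, 0.7, -0.2]
grip_width: 0.0855
```

Run:
```python
from h import *
s=bot.observe();print(s["clock"],s["position"],s["tool_rot"],s["force"])
p=bot.grab_frame("scene");q=bot.grab_frame("wrist")
im=np.hstack([cv2.resize(p["frame"][90:290,150:410],(400,308)),cv2.resize(q["frame"],(400,308))])
cv2.imwrite("pics/b.png",im[:,:,::-1])
print(q["eye"],q["attitude"],q["K"][0])
```

```text
2.6667 [0.43458285 0.08607931 0.09612528] [-3.14076535e+00 -2.02255831e-03  3.11111713e+00] [-0.31793719  0.65810197 -0.171245  ]
[0.35445631 0.08939238 0.23967715] [-3.22843749e-01  7.76514067e-05  1.54030116e+00] [297.31863964   0.         261.37232775]
```

View pics/b.png

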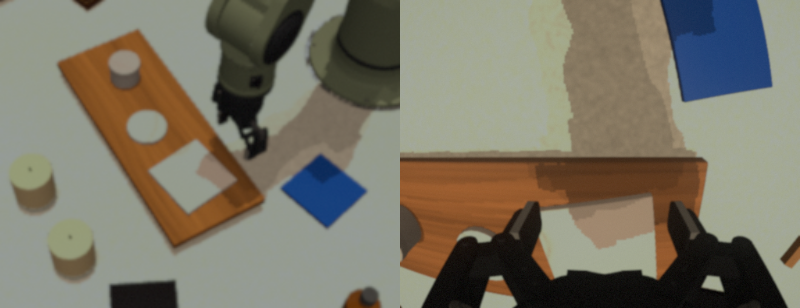

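The gripper straddles the plate squarely. The fingertips (crop 533,207 and 685,207) are about 10 mm short of the rear edge. Now I lower carefully.

move_arm(moves="0 -2 10 0; 0 -2 20 0; 0 -2 30 0; 0 -2 38 0; 0 -2 44 0; 0 -2 48 0; 0 -2 50 0; 0 -2 52 0; 0 -2 52 0; 0 -2 52 0")

```text
clock: 3.6
position: [0.4351, 0.0843, 0.0445]
tool_rot: [3.142, 0.0, 3.111]
force: [1.3, -0.8, 0.5]
grip_width: 0.0851
```

Run:
```python
from h import *
s=bot.observe();print(s["clock"],s["position"],s["force"])
q=bot.grab_frame("wrist")
cv2.imwrite("pics/c.png",q["frame"][150:,:,::-1])
K=q["K"]
from scipy.spatial.transform import Rotation as R
A=R.from_euler('xyz',q["attitude"]).as_matrix()
v,u=np.mgrid[150:384,0:512]
dx,dy=u-K[0,2],v-K[1,2]; r=np.hypot(dx,dy)+1e-9;t=r/K[0,0]
z=q["z_map"][150:]
P=np.stack([dx/r*np.tan(t),-dy/r*np.tan(t),-np.ones_like(r)],-1)*z[...,None]
W=P@A.T+q["eye"]
ok=(z>0)
dark=(q["frame"][150:].max(2)<60)&ok&(abs(W[...,0]-.435)<.03)&(abs(W[...,1]-.085)<.07)
w=W[dark]
for lo,hi in((.02,.08),(.09,.15)):
    s=w[(w[:,1]>lo)&(w[:,1]<hi)]; print(len(s),np.round(np.percentile(s,[1,5,50,95],axis=0),4) if len(s) else "")
    z5=s[s[:,2]<np.percentile(s[:,2],20)]; print("tips",z5.min(0),z5.max(0))
```

```text
3.6 [0.43508149 0.08431907 0.04450639] [ 1.25304128 -0.84128543  0.51727657]
11803 [[0.4149 0.0204 0.0643]
 [0.4158 0.0219 0.0776]
 [0.4228 0.0423 0.1253]
 [0.4403 0.0762 0.1434]]
tips [0.41970106 0.02004003 0.05724392] [0.44498103 0.04829476 0.10920921]
11851 [[0.4158 0.0908 0.0641]
 [0.4168 0.0939 0.0772]
 [0.4253 0.1275 0.1251]
 [0.4438 0.1482 0.1433]]
tips [0.42228979 0.12212911 0.05753075] [0.44919848 0.14996402 0.10920504]
```

View pics/c.png

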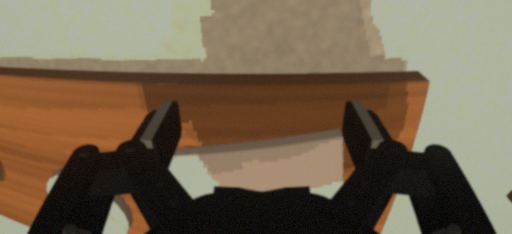

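The wrist depth puts the tips at z = 57 mm with the TCP at 44.5 mm, which confirms the 13 mm offset. The tips (c.png 170,105 and 350,105) stand clear behind the rear edge. I lower 13 mm and start the push.

move_arm(moves="0 0 7 0; 0 0 11 0; 0 0 13 0; 0 0 13 0; -4 0 13 0; -8 0 13 0; -12 0 13 0; -16 0 13 0; -20 0 13 0; -24 0 13 0")

```text
clock: 4.48
position: [0.4593, 0.0836, 0.0313]
tool_rot: [3.142, -0.0, 3.111]
force: [-3.1, 1.2, 0.2]
grip_width: 0.0857
```

move_arm(moves="-4 0 0 0; -8 0 0 0; -12 0 0 0; -16 0 0 0; -20 0 0 0; -24 0 0 0; -28 0 0 0; -32 0 0 0; -36 0 0 0; -40 0 0 0")

```text
clock: 5.32
position: [0.4993, 0.0823, 0.0313]
tool_rot: [-3.142, -0.0, 3.111]
force: [-3.3, -0.3, 1.2]
grip_width: 0.0859
```

Run:
```python
from h import *
s=bot.observe();print(s["clock"],s["position"],s["tool_rot"],s["force"])
p=bot.grab_frame("top");print(fit(p))
q=bot.grab_frame("scene")
cv2.imwrite("pics/d.png",np.hstack([cv2.resize(p["frame"][150:260,160:370],(400,210)),cv2.resize(q["frame"][90:290,150:410],(400,210))])[:,:,::-1])
```

```text
5.3167 [0.49932386 0.08231593 0.03128885] [-3.14154472e+00 -2.67931734e-05  3.11115862e+00] [-3.31176333 -0.318997    1.21848638]
{'stand': (array([ 517.8, -148.9]), array([318.5, 196.7]), np.float64(-0.0311)), 'light': [(array([ 513.9, -205. ]), array([66.7, 73. ]), np.float64(-0.4766)), (array([537.9, -61.1]), array([76.7, 78.6]), np.float64(0.0046))]}
```

View pics/d.png

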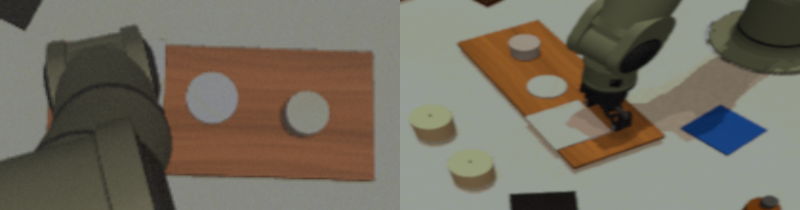

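The plate is square against both tips. By the kinematics about 34 mm remain. I push 31 mm, back off and measure with the arm out of the way.

move_arm(moves="-4 0 0 0; -8 0 0 0; -12 0 0 0; -16 0 0 0; -20 0 0 0; -24 0 0 0; -27 0 0 0; -29 0 0 0; -31 0 0 0; -31 0 0 0")

```text
clock: 6.25
position: [0.5303, 0.0814, 0.0313]
tool_rot: [3.142, 0.0, 3.111]
force: [-0.0, -0.5, -0.3]
grip_width: 0.0856
```

move_arm(moves="5 0 0 0; 15 0 0 0; 20 0 -10 0; 30 0 -30 0; 35 20 -60 0; 40 50 -90 0; 40 85 -100 0; 40 120 -110 0; 40 155 -110 0; 40 190 -110 0")

```text
clock: 7.08
position: [0.4957, 0.2746, 0.1432]
tool_rot: [3.14, 0.002, 3.111]
force: [1.3, -0.2, 0.3]
grip_width: 0.085
```

Run:
```python
from h import *
s=bot.observe();print(s["clock"],s["position"],s["tool_rot"],s["force"])
p=bot.grab_frame("top")
q=bot.grab_frame("scene")
for n,k in(("top1",p),("scene1",q)): np.savez(n+".npz",**{j:k[j] for j in("frame","z_map","K","eye","attitude")})
cv2.imwrite("pics/e.png",np.hstack([cv2.resize(p["frame"][150:260,160:370],(400,210)),cv2.resize(q["frame"][90:290,150:410],(400,308))[:210]])[:,:,::-1])
```

```text
7.0833 [0.49570486 0.27459431 0.14320277] [3.14007190e+00 2.10579230e-03 3.11137756e+00] [ 1.33182491 -0.16583944  0.31075606]
```

View pics/e.png

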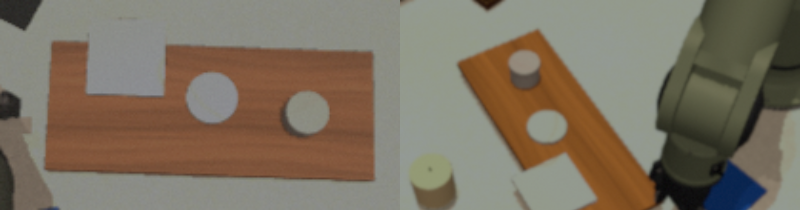

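Run:
```python
from h import *
p0=dict(np.load("top.npz"));p=dict(np.load("top1.npz"))
c=np.array([520.5,-60.9]);a=-.0303;Rm=np.array([[np.cos(a),np.sin(a)],[-np.sin(a),np.cos(a)]])
hsv=cv2.cvtColor(p["frame"],cv2.COLOR_RGB2HSV);light=hsv[...,1]<90
P=np.array([[ (Rm@(world(p,(u,v),.05)[:2]*1000-c)) for u in range(170,370)] for v in range(145,260)])
L=light[145:260,170:370]
sel=L&(P[...,0]>-60)&(P[...,0]<92)&(P[...,1]>60)&(P[...,1]<235)
pts=P[sel]
print("sy range",pts[:,1].min(),pts[:,1].max(),"min sx",pts[:,0].min())
rear=[]
for u in range(L.shape[1]):
    k=P[:,u][sel[:,u]]
    if len(k)>10: i=k[:,0].argmin(); rear.append(k[i])
rear=np.array(rear); m=rear[3:-3]; s=np.polyfit(m[:,1],m[:,0],1); mid=np.polyval(s,m[:,1].mean())
print("rear sx",mid,"slope",s[0],"overhang",mid+.85+120-100)
# side edges slope
left=[P[r][sel[r]] for r in range(L.shape[0]) if sel[r].sum()>25]
for f in(np.argmin,np.argmax):
    e=np.array([k[f(k[:,1])] for k in left])[1:-3]; print("side slope",np.polyfit(e[:,0],e[:,1],1)[0],e[:,1].mean())
# other goods
for l in fit(p)["light"]: print(l)
# depth check of far edge
zm=p["z_map"]; rows=[(v,u) for u in (218,) for v in range(150,200)]
print([(round(float((Rm@(world(p,(u,v))[:2]*1000-c))[0])),round(float(world(p,(u,v))[2])*1000)) for v,u in rows if zm[v,u]>0][::2])
```

```text
sy range 71.82562006175739 193.10282130644896 min sx 15.715975819009842
rear sx 17.11765475432507 slope 0.007067208216762172 overhang 37.96765475432508
side slope 0.03365165533618801 72.92643746702477
side slope 0.00025123507992610343 191.64385715011207
(array([ 513.9, -205. ]), array([66.7, 73. ]), np.float64(-0.4766))
(array([537.9, -61.1]), array([76.7, 78.6]), np.float64(0.0046))
(array([579.4,  69.9]), array([121.2,  78.4]), np.float64(-0.0287))
[(183, -8), (175, -4), (168, -2), (160, 4), (155, 0), (134, 51), (128, 51), (123, 48), (116, 52), (110, 52), (103, 55), (98, 50), (92, 53), (86, 49), (80, 52), (73, 53), (68, 51), (63, 48), (56, 49), (50, 54), (43, 55), (35, 51), (29, 52), (23, 53), (18, 47)]
```

Top view: rear edge at sx 17.1 mm, overhang about 38 mm (36.5 mm by kinematics), squareness within 0.007 rad, and the goods not disturbed. There is time for a gentle 2.5 mm trim.

move_arm(moves="0 -30 0 0; 0 -65 0 0; 0 -100 0 0; 0 -135 0 0; 0 -165 10 0; 0 -185 30 0; 0 -190 60 0; 0 -190 85 0; 0 -190 102 0; 0 -190 110 0")

```text
clock: 8.02
position: [0.489, 0.0821, 0.03]
tool_rot: [-3.141, -0.002, 3.111]
force: [-1.2, 0.1, 0.2]
grip_width: 0.085
```

move_arm(moves="-8 0 0 0; -18 0 0 0; -28 0 0 0; -34 0 0 0; -37 0 0 0; -39 0 0 0; -40.5 0 0 0; -41.5 0 0 0; -42.5 0 0 0; -42.5 0 0 0")

```text
clock: 8.85
position: [0.5316, 0.0813, 0.0313]
tool_rot: [-3.141, -0.001, 3.111]
force: [-4.6, -0.4, 4.5]
grip_width: 0.0853
```

move_arm(moves="5 0 0 0; 15 0 0 0; 20 0 -10 0; 30 0 -30 0; 35 20 -60 0; 40 50 -90 0; 40 85 -100 0; 40 120 -110 0; 40 155 -110 0; 40 190 -110 0")

```text
clock: 9.68
position: [0.4981, 0.2745, 0.1431]
tool_rot: [3.14, 0.002, 3.111]
force: [1.3, 0.4, -0.0]
grip_width: 0.0853
```

Run:
```python
from h import *
s=bot.observe();print(s["clock"],s["position"],s["force"])
p=bot.grab_frame("top");q=bot.grab_frame("scene")
c=np.array([520.5,-60.9]);a=-.0303;Rm=np.array([[np.cos(a),np.sin(a)],[-np.sin(a),np.cos(a)]])
L=(cv2.cvtColor(p["frame"],cv2.COLOR_RGB2HSV)[...,1]<90)
rear=[]
for u in range(170,260):
    k=np.array([Rm@(world(p,(u,v),.05)[:2]*1000-c) for v in range(165,240) if L[v,u]]).reshape(-1,2)
    k=k[(k[:,0]>-60)&(k[:,0]<92)&(k[:,1]>78)&(k[:,1]<187)]
    if len(k)>10: rear.append(k[k[:,0].argmin()])
m=np.array(rear);s=np.polyfit(m[:,1],m[:,0],1);r=np.polyval(s,m[:,1].mean())
print("overhang",r+20.85,"slope",s[0])
for l in fit(p)["light"]: print(l)
for n in("candle_a","giftbox","diffuser","matchbox"):
    print(n,[np.round(k["at"]) for k in bot.search_frame(p,n)[:2]])
cv2.imwrite("pics/f.png",np.hstack([cv2.resize(p["frame"][90:270,60:440],(400,190)),cv2.resize(q["frame"][90:290,150:410],(400,308))[:190]])[:,:,::-1])
```

```text
9.6833 [0.49812752 0.27446831 0.14314621] [ 1.30904689  0.38852992 -0.0464936 ]
overhang 39.593603704450224 slope -0.027960144441230676
(array([ 513.9, -205. ]), array([66.8, 72.9]), np.float64(-0.4725))
(array([537.9, -61.1]), array([76.7, 78.6]), np.float64(0.0046))
(array([578.8,  70. ]), array([ 77.5, 119.7]), np.float64(0.0033))
candle_a [array([220., 114.]), array([271., 119.])]
giftbox [array([418., 233.])]
diffuser [array([ 85., 242.])]
matchbox [array([270., 119.])]
```

View pics/f.png

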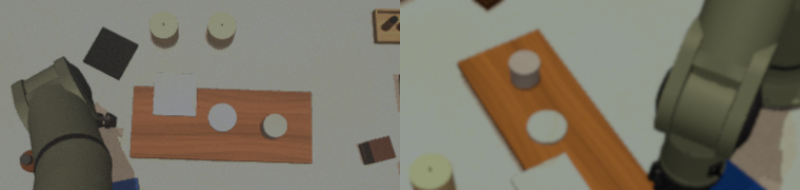

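Overhang is now about 39.6 mm, but the slope is quantised: one pixel row over the plate is about 0.027 rad. I check squareness sub-pixel and compare with the earlier frame.

Run:
```python
from h import *
c=np.array([520.5,-60.9]);a=-.0303;Rm=np.array([[np.cos(a),np.sin(a)],[-np.sin(a),np.cos(a)]])
def S(p,u,v,z): return Rm@(world(p,(u,v),z)[:2]*1000-c)
def cross(x,f):  # subpixel half-level crossing
    t=(f[:4].mean()+f[-4:].mean())/2; i=np.where((f[:-1]-t)*(f[1:]-t)<=0)[0][0]
    return x[i]+(t-f[i])/(f[i+1]-f[i]+1e-9)
def rob(x,y):
    for _ in range(3):
        s=np.polyfit(x,y,1);r=abs(y-np.polyval(s,x));k=r<max(2.5*np.median(r),.3);x,y=x[k],y[k]
    return s,np.polyval(s,x.mean()),len(x)
def an(p,nm,g=None):
    sat=cv2.cvtColor(p["frame"],cv2.COLOR_RGB2HSV)[...,1].astype(float)
    us=np.arange(211,243)
    r0=209 if nm=="start" else 199
    R=[]
    if nm!="start":
        for u in us: R.append(S(p,u,cross(np.arange(191,209),sat[191:209,u]),.05))
        R=np.array(R);s,m,n=rob(R[:,1],R[:,0]);print(nm,"rear slope",s[0],"sx",m,n,"overhang",m+20)
        for lo,hi in((195,213),(240,255)):
            E=np.array([S(p,cross(np.arange(lo,hi),sat[v,lo:hi]),v,.05) for v in range(180,197)])
            s,m,n=rob(E[:,0],E[:,1]);print("  side slope",s[0],"sy",m,n)
    E=np.array([S(p,u,cross(np.arange(164,186),sat[164:186,u]),.04) for u in range(258,350)])
    s,m,n=rob(E[:,1],E[:,0]);print(nm,"  stand front slope",s[0],"sx at plate",np.polyval(s,132),n)
an(dict(np.load("top1.npz")),"push1")
ps=[bot.grab_frame("top") for _ in range(3)]
p=ps[0];p["frame"]=np.mean([k["frame"] for k in ps],0).astype(np.uint8);an(p,"now")
print(bot.observe()["clock"])
```

```text
push1 rear slope 0.008554907165205189 sx 15.973999016381505 32 overhang 35.973999016381505
  side slope 0.007162516573867309 sy 192.5135391148357 17
  side slope -0.006959101383764423 sy 72.02224716185593 17
push1   stand front slope -0.0018558284890045982 sx at plate 99.77903760094142 85
now rear slope -0.004331917667563139 sx 17.282151700760494 32 overhang 37.282151700760494
  side slope 0.00946459082333092 sy 192.42933558447723 17
  side slope -0.005834945694064322 sy 71.98417749616965 17
now   stand front slope -0.0015562586641223283 sx at plate 99.84936316987867 79
10.1333
```

The plate is square to about 0.005 rad, and the sub-pixel overhang is 37.4 mm, because the arm lagged slightly on that push. One last small trim.

move_arm(moves="0 -30 0 0; 0 -65 0 0; 0 -100 0 0; 0 -135 0 0; 0 -165 10 0; 0 -185 30 0; 0 -190 60 0; 0 -190 85 0; 0 -190 102 0; 0 -190 110 0")

```text
clock: 10.97
position: [0.4915, 0.0815, 0.0295]
tool_rot: [-3.141, -0.002, 3.11]
force: [-0.8, 0.8, 0.2]
grip_width: 0.0856
```

move_arm(moves="-10 0 0 0; -22 0 0 0; -32 0 0 0; -37 0 0 0; -39 0 0 0; -40.5 0 0 0; -41.5 0 0 0; -42.5 0 0 0; -43 0 0 0; -43 0 0 0")

```text
clock: 11.8
position: [0.5348, 0.0812, 0.0317]
tool_rot: [-3.141, -0.001, 3.111]
force: [-5.5, -0.3, 4.7]
grip_width: 0.0853
```

move_arm(moves="5 0 0 0; 15 0 0 0; 20 0 -10 0; 30 0 -30 0; 35 20 -60 0; 40 50 -90 0; 40 85 -100 0; 40 120 -110 0; 40 155 -110 0; 40 190 -110 0")

```text
clock: 12.63
position: [0.5012, 0.2745, 0.1433]
tool_rot: [3.14, 0.002, 3.111]
force: [0.5, -0.4, -0.2]
grip_width: 0.0854
```

Run:
```python
from h import *
c=np.array([520.5,-60.9]);a=-.0303;Rm=np.array([[np.cos(a),np.sin(a)],[-np.sin(a),np.cos(a)]])
p=bot.grab_frame("top")
sat=cv2.cvtColor(p["frame"],cv2.COLOR_RGB2HSV)[...,1].astype(float);R=[]
for u in range(211,243):
    f=sat[188:207,u];t=(f[:4].mean()+f[-4:].mean())/2;i=np.where((f[:-1]-t)*(f[1:]-t)<=0)[0][0]
    R.append(Rm@(world(p,(u,188+i+(t-f[i])/(f[i+1]-f[i]+1e-9)),.05)[:2]*1000-c))
R=np.array(R);s=np.polyfit(R[:,1],R[:,0],1);print("overhang",R[:,0].mean()+20.15,"slope",s[0])
for l in fit(p)["light"]: print(l)
print(world(p,(222,185)),bot.observe()["clock"],bot.observe()["force"])
```

```text
overhang 40.43421765564858 slope -0.013339587085472083
(array([ 514. , -205.7]), array([67.2, 72.2]), np.float64(-0.3389))
(array([537.9, -61.1]), array([76.7, 78.6]), np.float64(0.0046))
(array([581.5,  69.8]), array([121.3,  74. ]), np.float64(-0.0299))
[0.5852605  0.08038194 0.04641825] 12.6833 [-6.55865808  9.00370333 -0.17129354]
```

```bash
python3 -c "
from workcell import bot
bot.grab_frame('top');print(bot.observe()['force']);print(bot.job_done())"
```

```text
[-0.24421789 -0.29990819  0.26434758]
the job is handed in; nothing more can be done
None
```

I slid the white marble plate forward with both open fingertips against its rear edge, in one main push and two small trims. It now sticks out about 40 mm over the customers'-side edge. I then backed the arm away and handed the job in at about 12.7 s.

- **Overhang:** the last top view measured 40.4 mm.
- **Squareness:** the minimum-area rectangle fit gave a yaw of -0.030, the same as the stand's. The sub-pixel rear-edge slope was -0.013 rad, so the two differ by about 0.01 rad. That is within the roughly 3 mm pixel size of that camera.
- **Short ends:** the plate was well inside both. Its sides were at about 72 mm and 192 mm from the middle of the stand, which reaches 250 mm.
- **Goods on the stand:** the coaster (within 1.5 mm) and the tin measured unchanged.
- **Other goods:** I checked these against the second-to-last top view only. The candles and gift box were where they started. The diffuser and match box could not be confirmed, because the arm covered them and the network's match box hit was false. The arm passed clear above that side.
- **Forces:** one reading just after the final retreat showed about 11 N and had settled to under 0.5 N at the next reading. I took it for the arm stopping. The wrist force reported at the end of each pushing move was under 8 N.

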